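Clip the tie bar of the frame jig

ROBOT

A 7-joint arm with a two-finger parallel gripper is mounted at the origin on the work surface. World frame = base frame: x ahead of the robot, y to its left, z up, the work surface at z = 0. Lengths are in m, angles in rad, forces in N, time in s.
With the tool pointing down it reaches from about 0.4 to 0.85 m from the base axis. Payload 10.4 kg.
Tool frame: the origin (TCP) lies at the very end of the fingers, on their centre line; the grasp point (between the pads) lies bot.grip_depth behind it (bot.grip_depth is the distance from the TCP to the grasp point, in m); z points along the fingers, y is the direction in which the jaws open and shut (so a half turn about z gives the same grasp; the last joint's range is limited). The gripper opens to 85 mm and grips with 20 to 120 N. Pads are 22 mm wide; open, the fingers measure 114 mm over their backs; the gripper's body (76 mm by 85 mm) begins 54 mm behind the grasp point. The pads swing forward as they close: fully open they stand 13 mm farther back than shut.
Start: joints at [1.314, 0.332, -0.065, 1.46, 0.022, 1.35, -0.088], TCP at [0.145, -0.608, 0.231] pointing down, gripper open.
Joint ranges: [-2.6, 2.6], [-0.5, 2.12], [-1.47, 1.34], [0.16, 2.42], [-1.27, 4.41], [0.06, 2.06], [-2.6, 2.6]. Speed limits (rad/s): [2.22, 2.22, 2.79, 2.79, 3.14, 3.14, 3.14].

INTERFACE

Orientations are given as a unit quaternion [x, y, z, w].
In Python, from cell import bot, get_image, close_job gives the robot as it stands. The module is installed in compiled form; this text tells all that it offers.
- The arm moves only by the tool send_rows, never from a script. Its argument "targets" is one flat list of numbers, 7 for each row, row after row: the gripper's target within -1 to 1 (fully open at 1, half-way at 0, shut at -1), then the shift along the tool's x, y, z each as a share of 0.025 m, from -1 to 1, then the turn, a rotation vector about the tool's x, y, z each as a share of 0.15 rad, from -1 to 1. In form: [claw, tx, ty, tz, wx, wy, wz, claw, tx, ty, tz, wx, wy, wz, ...]. A call has 1 to 8 rows; each row shifts and turns the commanded pose from where the row before left it, along the tool's axes as they then stand; what a row does not reach is not made up. A row lasts 1/8 s, in which the tool goes at most 62.5 mm and 10.7 degrees, less where a joint would pass 70% of its speed; a pose out of reach is approached as far as the arm can. A call with a number of a shift or a turn outside -1 to 1 is refused whole. A call with a gripper value outside its range is refused whole. The fingers move at their own pace and stop on an object; "squeeze" is the grip in N (left out, the last holds). Time passes only in rows, so rows that do not move let the fingers close. It gives the time, the measured TCP pose, the force and the opening at its end, in the units of the state.
- bot.get_obs(): the state, without advancing time (a new reading comes with each control period).
- get_image(name): name is "side" or "top"; returns a dict with "frame" (384x512x3 uint8, red, green, blue), "vertical_fov" (degrees; the focal length in pixels is half the picture's height over the tangent of half this angle, whatever the lens; pixels are square), "cx", "cy" (the principal point, pixels), "R" (3x3) and "t" (3): a world point X has camera coordinates R X + t. Camera axes: x right, y down, z forward; pixel columns grow to the right and rows downward; lengths in m; the calibration is good to about 2 mm. A picture is of the moment at which its call begins. There is no depth.
- close_job(): hands the job in, once; it reports no verdict.
The state is a dict: "time": time; "joint_pos": joint angles; "qd": joint speeds; "tau": joint torques, N m; "tcp_pos": TCP position; "tcp_rot": TCP orientation; "wrist_force": force on the tool from outside, world axes, zero at the start; "wrist_torque": the same for the moment, N m; "grip_width": finger opening in m.
Only numpy, scipy, OpenCV 4.12 (cv2) and the standard library are available. Lean on these libraries where they do the work, as an engineer would, in place of code of your own. Each camera call takes 0.05 s, during which the arm holds its last target.

TASK

The channel tie bar of the frame jig stands on its upright cross-drilled pin, but the pin's R-clip still lies on the table. Fetch the clip, start its straight leg in the pin's empty cross hole from the open end of the bar, and push it fully home until its bow springs over the pin. Leave the clip sitting there by itself, and do not disturb the magnet, the nut and the spare pin on the table.

Things in the scene. Friction and masses are not known exactly. Their poses are not given: they have to be found in the camera images.
- clip: R-clip of bright 6 mm round wire, 80 g, flat on the table, leg pointing roughly away from the robot. Origin: coil centre, mid-height of the leg wire. +x towards the leg's tip, z up. The coil, a rigid stack 28 mm across reaching 3 mm below to 9 mm above the origin, is the place to grip: from above, fingers closing along y; one pad then also lies along the straight leg.
- clip_tip (a point): Rounded tip of the clip's straight leg, x = 92, y = -11 mm in the clip's frame (same axes). The leg runs at y = -11 mm from the coil to here. The bow, the other leg, starts at the coil's +y side, rises round the pin's seat (centre x = 48, y = -11: where the pin's axis must end), has its gate, the narrowest place, at x = 64 and flares to x = 84, y = 9 mm.
- bow (a joint): How far the bow is sprung open, rad: 0 relaxed, 0.11 as its gate rides over the pin, 0.02 to 0.045 when home. Spring 7 N m/rad. Resistance begins with the coil centre 82 mm before the hole centre, is 8 to 16 N up to about 65 mm, then eases; over the last 6 mm or so the bow springs shut and draws the clip in to 48 mm. Pushing on past that forces it open again.
- pin_hole (a point): Centre of the empty cross hole in the jig's nearer pin. x: along hole and tie bar, away from the robot, the way the leg goes in; z up. Steel pin 30 mm thick, its top 16 mm above this point. Hole 8.3 mm, countersunk to 11 mm at both mouths, 15 mm either side of the centre. The bar's smooth floor lies 4.5 mm below, the table 105 mm below.
- bar_end (a point): Open end of the grey channel tie bar, on the hole's axis, 68 mm before the hole; axes as pin_hole. Walls 19 mm to the -y and 35 mm to the +y side, 3 mm thick, up to 16 mm above here; floor 4.5 mm below, with a 14 mm lip bent down. Fingers astride the coil meet the wall ends: held, it gets to 83 mm before the hole; let go there it stays, lying on the floor, to be pushed.
- jig: The fixed jig, bolted down; origin on the table under the empty pin, axes as pin_hole. Riser, tie bar, and from 150 mm ahead a second like pin with its clip already fitted (how the finished job looks; leave it), then bicycle frame tubes up to 540 mm ahead, all below 125 mm high.
- magnet: Bystander: flat three-cornered welding magnet, 90 x 59 x 18 mm, lying on the table on the other side of the jig from the clip. Origin: centre of its underside.
- nut: Bystander: hex nut, 35 mm over its corners, 16 mm high, on the table. Origin: centre of its underside.
- spare_pin: Bystander: thin headed pin standing on its head on the table, 66 mm high, head 34 mm, shank 20 mm in diameter. Origin: centre of its underside.
Mind the look-alikes: they are no part of the job. What is shaped like the clip but green or purple is not meant.

How it is judged:
On the way:
1. the clip's straight leg has been started in the pin's cross hole (x of pin_hole in the frame of clip between 0.06 and 0.089 m and y of pin_hole in the frame of clip between -0.0145 and -0.0075 m and z of pin_hole in the frame of clip between -0.0035 and 0.0035 m), for 0.05 s.
At the end, for the whole second after the job is handed in: The straight leg passes through the cross hole and the pin sits in the bow: hole centre within 4 mm of the seat (48 mm ahead of the coil centre) along the leg, within 3 mm of the leg's axis sideways and in height; bow sprung back to less than 0.06 rad; clip at rest and let go (x of pin_hole in the frame of clip between 0.044 and 0.052 m and y of pin_hole in the frame of clip between -0.014 and -0.008 m and z of pin_hole in the frame of clip between -0.003 and 0.003 m and value of joint bow below 0.06 rad and linear speed of clip below 0.02 m/s); the robot touches nothing.
It fails at once if a bystander (magnet, nut or spare pin) is shifted by more than 30 mm (distance of any of magnet, nut, spare_pin from where it was at the start of the episode above 0.03 m).
It also fails if it takes over 64 s, if anything falls off the work surface, if the arm or the gripper's body presses on something with over 40 N, if the wrist force passes 120 N, or if a joint passes its speed limit or range.

## Working session

There is one attempt and no reset: what is moved stays moved. The work goes in short steps, Python scripts to look and compute and a tool call to move; the robot and the scene stay as the last step left them, time stands still between calls to the robot, and variables do not carry over. Pictures are saved under pics/ and viewed, and the job is handed in when it is done.

Besides the shell and the picture viewer there is one more tool, called after "Request:" as a command line: name --argument value ..., lists and objects as JSON in quotes. send_rows: Moves the arm, as the interface text tells. Shift numbers are shares of 0.025 m and turn numbers shares of 0.15 rad, none past 1 either way. Its arguments: {"type":"object","properties":{"targets":{"type":"array","items":{"type":"number","minimum":-1,"maximum":1}},"squeeze":{"type":"number"}},"required":["targets"]}

```bash
mkdir -p pics; python3 - <<'E'
from cell import bot,get_image
import cv2,pickle
o=bot.get_obs();print(o, bot.grip_depth)
d={}
for n in("side","top"):
    g=get_image(n);d[n]=g;print(n,g["vertical_fov"],g["cx"],g["cy"],g["R"],g["t"])
    cv2.imwrite(f"pics/{n}0.png",cv2.cvtColor(g["frame"],cv2.COLOR_RGB2BGR))
pickle.dump(d,open("im0.pkl","wb"))
E
```

```text
{'time': 0.0, 'joint_pos': array([ 1.31439025,  0.3328979 , -0.06473843,  1.46096004,  0.02158086,
        1.34988405, -0.08849741]), 'qd': array([-0.00145139, -0.000632  , -0.00048868,  0.00206088, -0.00115217,
        0.00012415, -0.00096515]), 'tau': array([ 3.37413949e-04, -6.25437355e+01,  4.93911677e-02, -3.91609597e+01,
        1.63116760e-02,  9.64040577e-03,  3.86928821e-05]), 'tcp_pos': array([ 0.14473599, -0.60761856,  0.23049082]), 'tcp_rot': array([ 9.93171084e-01,  1.16664772e-01, -1.02638790e-04, -7.20049327e-04]), 'wrist_force': array([-0.13570663, -0.38359762,  0.87663223]), 'wrist_torque': array([-0.02990527, -0.00596139,  0.01967461]), 'grip_width': 0.08546870967834912} 0.0187
side 53.218061378503485 253.9636568960877 191.96168295959484 [[-0.92146886 -0.38810928 -0.01631959]
 [-0.18061352  0.46525945 -0.86655202]
 [ 0.34390973 -0.79555316 -0.49881988]] [0.49857047 0.16676411 1.04717982]
top 57.43583111837925 261.2616449476846 187.99033085887896 [[-0.02642447 -0.999598    0.01027567]
 [-0.99437139  0.02522848 -0.10290314]
 [ 0.10260254 -0.012937   -0.9946383 ]] [0.02709938 0.50657849 1.10063021]
```

View pics/side0.png

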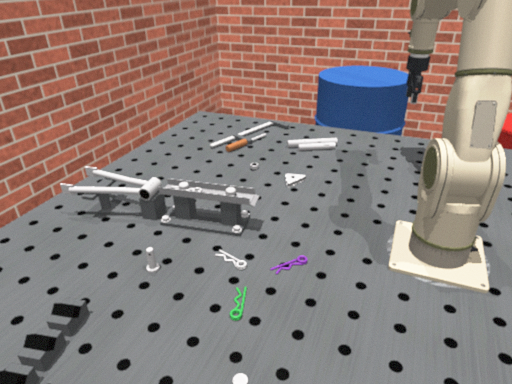

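View pics/top0.png

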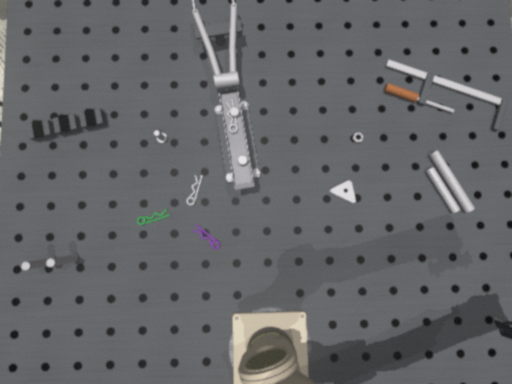

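Three clip shapes are visible. The bright one is at top (195,190) / side (231,259), the green at top (152,217), the purple at top (208,236). The bright bare-wire one fits the description. I'll confirm with enlarged crops.

```bash
cat > h.py <<'E'
import numpy as np,cv2,pickle
def K(g):
    h=g["frame"].shape[0];f=h/2/np.tan(np.radians(g["vertical_fov"])/2);return f
def proj(g,X):
    c=np.asarray(X)@np.array(g["R"]).T+g["t"];f=K(g)
    return np.stack([f*c[...,0]/c[...,2]+g["cx"],f*c[...,1]/c[...,2]+g["cy"]],-1)
def ray(g,u,v):
    f=K(g);R=np.array(g["R"]);d=R.T@np.array([(u-g["cx"])/f,(v-g["cy"])/f,1]);return -R.T@np.array(g["t"]),d
def onz(g,u,v,z):
    c,d=ray(g,u,v);return c+d*(z-c[2])/d[2]
def tri(ga,pa,gb,pb):
    A=np.zeros((3,3));b=np.zeros(3);r=[ray(ga,*pa),ray(gb,*pb)]
    for c,d in r:
        d=d/np.linalg.norm(d);P=np.eye(3)-np.outer(d,d);A+=P;b+=P@c
    X=np.linalg.solve(A,b);return X,[np.linalg.norm(np.cross(X-c,d/np.linalg.norm(d))) for c,d in r]
def crop(g,x0,y0,w,h,s,fn):
    im=cv2.cvtColor(g["frame"],cv2.COLOR_RGB2BGR)[y0:y0+h,x0:x0+w]
    cv2.imwrite(fn,cv2.resize(im,None,fx=s,fy=s,interpolation=cv2.INTER_CUBIC))
E
python3 - <<'E'
from h import *
d=pickle.load(open("im0.pkl","rb"))
crop(d["top"],170,160,60,60,10,"pics/c1.png")
crop(d["top"],205,80,70,120,5,"pics/c2.png")
crop(d["side"],200,235,70,50,10,"pics/c3.png")
crop(d["side"],140,165,130,75,6,"pics/c4.png")
E
```

```text
(no output)
```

View pics/c1.png

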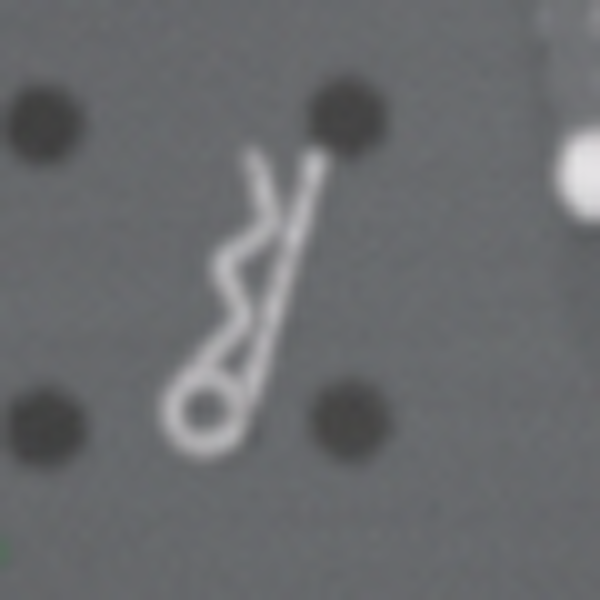

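View pics/c2.png

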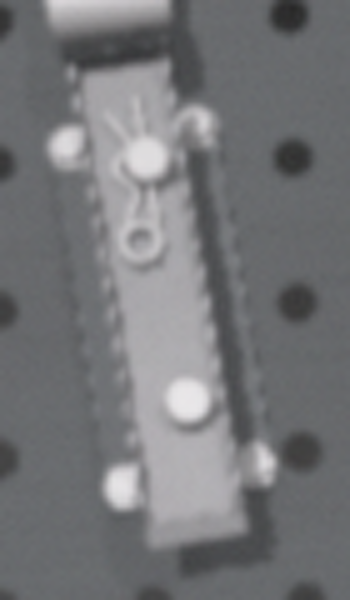

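View pics/c3.png

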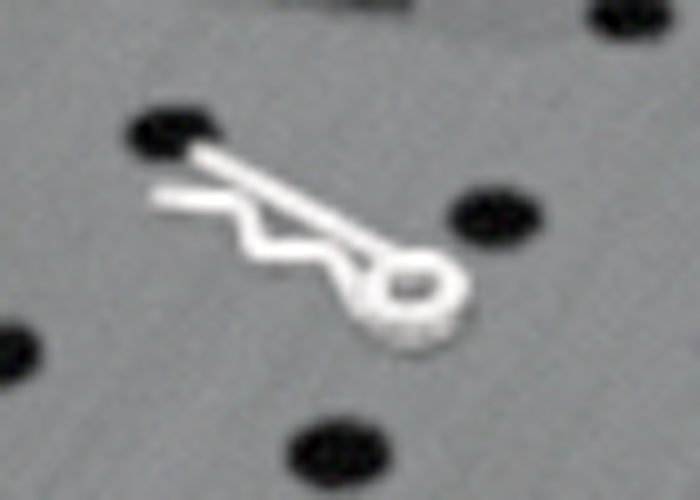

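View pics/c4.png

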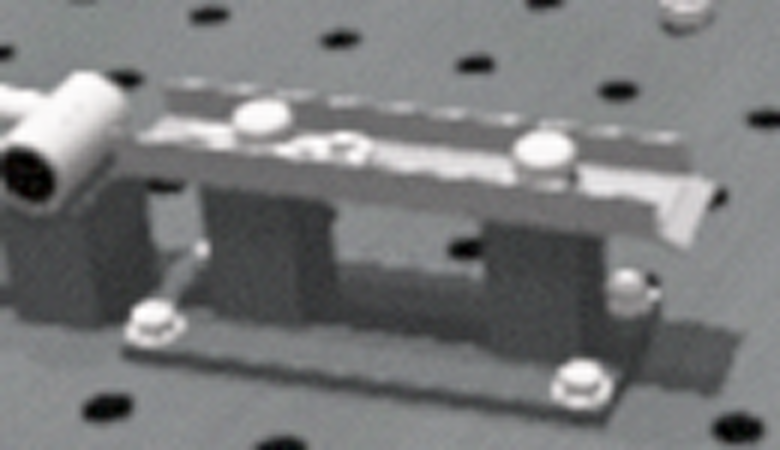

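The crops confirm the bright bare-wire clip: coil at top px (189.9,200.8), leg tip at (201.4,175). The empty pin is the one nearer the robot, top px (241.9,159.6). Next I'll measure them.

```bash
python3 - <<'E'
from h import *
d=pickle.load(open("im0.pkl","rb"));T,S=d["top"],d["side"]
def blob(g,x0,y0,x1,y1,th):
    im=g["frame"][y0:y1,x0:x1].astype(float).min(2); im8=np.clip(im,0,255).astype(np.uint8)
    big=cv2.resize(im8,None,fx=8,fy=8,interpolation=cv2.INTER_CUBIC)
    n,l,st,ce=cv2.connectedComponentsWithStats((big>th).astype(np.uint8))
    out=[]
    for i in range(1,n):
        if st[i,4]>64: 
            out.append((x0+(ce[i]+.5)[0]/8-.5,y0+(ce[i]+.5)[1]/8-.5,st[i,4]/64,st[i,2]/8,st[i,3]/8))
    return out
for th in(185,200,215): 
    print(th,"near top",blob(T,236,153,249,166,th)); print("far top",blob(T,228,105,240,117,th))
    print("near side",blob(S,224,184,238,196,th)); print("far side",blob(S,177,179,190,189,th))
# quick
def cp(x0,y0,s,u,v): return x0+(u+.5)/s-.5,y0+(v+.5)/s-.5
npn=cp(205,80,5,187,400);fpn=cp(205,80,5,147,158)
nps=cp(140,165,6,545,148);fps=cp(140,165,6,262,118)
print("near",tri(T,npn,S,nps),onz(T,*npn,.121),onz(S,*nps,.121))
print("far",tri(T,fpn,S,fps),onz(T,*fpn,.121),onz(S,*fps,.121))
c=cp(170,160,10,203,412);t=cp(170,160,10,318,155)
cs=cp(200,235,10,412,282);ts=cp(200,235,10,195,150)
print("coil",onz(T,*c,.012),onz(S,*cs,.012)); print("tip",onz(T,*t,.003),onz(S,*ts,.003))
for n,p in(("nut",(358,137)),("mag",(344,190)),("spare",(160,136))):print(n,onz(T,*p,0.01))
for n,p in(("nut",(254,166)),("mag",(295,179)),("spare",(152,267))):print(n,onz(S,*p,0.0))
E
```

```text
185 near top [(np.float64(241.90603081162325), np.float64(159.1757890781563), np.float64(62.375), np.float64(9.125), np.float64(8.625))]
far top [(np.float64(233.55422974488366), np.float64(110.69899425287356), np.float64(55.734375), np.float64(9.125), np.float64(8.625)), (np.float64(227.83450704225353), np.float64(112.65404929577466), np.float64(2.21875), np.float64(0.875), np.float64(3.5))]
near side [(np.float64(224.29721223021582), np.float64(184.1515287769784), np.float64(2.171875), np.float64(1.75), np.float64(1.375)), (np.float64(230.1834800270819), np.float64(189.32053994583615), np.float64(46.15625), np.float64(9.625), np.float64(6.5)), (np.float64(224.24206852791878), np.float64(193.3293147208122), np.float64(6.15625), np.float64(1.875), np.float64(4.5)), (np.float64(237.0012755102041), np.float64(193.94387755102042), np.float64(3.0625), np.float64(1.125), np.float64(3.125))]
far side [(np.float64(182.28928800513148), np.float64(184.36261225144324), np.float64(48.71875), np.float64(11.25), np.float64(7.5)), (np.float64(188.89236111111111), np.float64(188.07291666666666), np
[... 1715 characters left out ...]
179), np.float64(0.00044668958885805553)]) [0.58337127 0.07007674 0.121     ] [0.582125   0.07577796 0.121     ]
far (array([0.73386236, 0.09162551, 0.1156667 ]), [np.float64(0.0005772710922839993), np.float64(0.0005772710922839102)]) [0.73153826 0.09105577 0.121     ] [0.7287823 0.0997606 0.121    ]
coil [0.47291836 0.24591874 0.012     ] [0.4741615  0.24779604 0.012     ]
tip [0.55723393 0.20945875 0.003     ] [0.55850511 0.20980197 0.003     ]
nut [ 0.67075932 -0.31184541  0.01      ]
mag [ 0.49530642 -0.25628301  0.01      ]
spare [0.68974979 0.3434436  0.01      ]
nut [ 0.67547329 -0.31950425  0.        ]
mag [ 0.48942537 -0.27255206  0.        ]
spare [0.69215306 0.33795695 0.        ]
```

Request:
send_rows --targets '[1,1,0,0,0,0,-0.28,1,1,0,0,0,0,-0.28,1,1,0,0,0,0,-0.28,1,1,0,0,0,0,-0.28,1,1,0,0,0,0,-0.28,1,1,0,0,0,0,-0.28,1,1,0,0,0,0,-0.28,1,1,0,0,0,0,-0.28]'

```text
time: 1.1
tcp_pos: [0.331, -0.5332, 0.2313]
tcp_rot: [0.959, 0.282, 0.0, 0.0]
wrist_force: [1.1, -0.6, -0.1]
grip_width: 0.0855
```

Request:
send_rows --targets '[1,1,-0.1,0,0,0,-0.3,1,1,-0.1,0,0,0,-0.3,1,1,-0.1,0,0,0,-0.3,1,1,-0.1,0,0,0,-0.3,1,1,-0.1,0,0,0,-0.3,1,1,-0.1,0,0,0,-0.3,1,1,-0.1,0,0,0,-0.3,1,1,-0.1,0,0,0,-0.3]'

```text
time: 2.1
tcp_pos: [0.4659, -0.3855, 0.2313]
tcp_rot: [0.893, 0.45, -0.0, 0.0]
wrist_force: [0.1, 0.6, 0.3]
grip_width: 0.0853
```

Request:
send_rows --targets '[1,1,-0.1,0,0,0,-0.3,1,1,-0.1,0,0,0,-0.3,1,1,-0.1,0,0,0,-0.3,1,1,-0.1,0,0,0,-0.3,1,1,-0.1,0,0,0,-0.3,1,1,-0.1,0,0,0,-0.3,1,1,-0.1,0,0,0,-0.3,1,1,-0.1,0,0,0,-0.3]'

```text
time: 3.1
tcp_pos: [0.5402, -0.1999, 0.2313]
tcp_rot: [0.798, 0.602, 0.0, 0.0]
wrist_force: [0.3, -0.0, -0.7]
grip_width: 0.0854
```

Request:
send_rows --targets '[1,1,0,0,0,0,-0.3,1,1,0,0,0,0,-0.3,1,1,0,0,0,0,-0.3,1,1,0,0,0,0,-0.3,1,1,0,0,0,0,-0.3,1,1,0,0,0,0,-0.3,1,1,0,0,0,0,-0.3,1,1,0,0,0,0,-0.3]'

```text
time: 4.1
tcp_pos: [0.5643, -0.0024, 0.2313]
tcp_rot: [0.678, 0.736, -0.0, 0.0]
wrist_force: [-0.5, 0.0, -0.5]
grip_width: 0.0855
```

```bash
cat > plan.py <<'E'
import numpy as np
from scipy.spatial.transform import Rotation as Ro
def plan(p,q,pt,yaw,n,dec=2):
    """rows from pose p,q(xyzw) to pt with tool-down yaw(deg), n rows"""
    R=Ro.from_quat(q);pt=np.array(pt,float);p=np.array(p,float)
    h=np.radians(yaw)/2;Rt=Ro.from_quat([np.cos(h),np.sin(h),0,0])
    out=[]
    for k in range(n):
        r=n-k
        s=np.round(R.inv().apply((pt-p)/r)/.025,dec)
        w=np.round((R.inv()*Rt).as_rotvec()/r/.15,dec)
        p=p+R.apply(s*.025);R=R*Ro.from_rotvec(w*.15);out.append([*s,*w])
    out=np.array(out)+0.
    for i in range(0,n,8): print([[float(round(v,3)) for v in r] for r in out[i:i+8]])
    print("end",p.round(4),"max",abs(out).max())
def cur():
    from cell import bot
    o=bot.get_obs();return o["tcp_pos"],o["tcp_rot"]
E
python3 - <<'E'
from plan import *
plan(*cur(),[.4735,.2469,.10],163,12)
E
```

```text
[[0.85, -0.23, 0.44, 0.0, 0.0, -0.66], [0.87, -0.15, 0.44, 0.0, 0.0, -0.66], [0.88, -0.06, 0.44, 0.0, 0.0, -0.66], [0.89, 0.03, 0.44, 0.0, 0.0, -0.66], [0.88, 0.11, 0.44, 0.0, 0.0, -0.66], [0.86, 0.2, 0.44, 0.0, 0.0, -0.66], [0.84, 0.28, 0.44, 0.0, 0.0, -0.66], [0.81, 0.37, 0.43, 0.0, 0.0, -0.67]]
[[0.76, 0.44, 0.44, 0.0, 0.0, -0.66], [0.72, 0.52, 0.43, 0.0, 0.0, -0.67], [0.66, 0.59, 0.44, 0.0, 0.0, -0.66], [0.6, 0.65, 0.43, 0.0, 0.0, -0.67]]
end [0.4735 0.247  0.1   ] max 0.89
```

Request:
send_rows --targets '[1,0.85,-0.23,0.3,0,0,-0.66,1,0.87,-0.15,0.3,0,0,-0.66,1,0.88,-0.06,0.3,0,0,-0.66,1,0.89,0.03,0.4,0,0,-0.66,1,0.88,0.11,0.5,0,0,-0.66,1,0.86,0.2,0.5,0,0,-0.66,1,0.84,0.28,0.5,0,0,-0.66,1,0.81,0.37,0.6,0,0,-0.66]'

```text
time: 5.1
tcp_pos: [0.5039, 0.1638, 0.1461]
tcp_rot: [0.341, 0.94, 0.0, 0.0]
wrist_force: [0.9, -0.0, 0.1]
grip_width: 0.0854
```

Request:
send_rows --targets '[1,0.76,0.44,0.5,0,0,-0.66,1,0.72,0.52,0.5,0,0,-0.67,1,0.66,0.59,0.5,0,0,-0.67,1,0.6,0.65,0.5,0,0,-0.67,1,0,0,0,0,0,0]'

```text
time: 5.72
tcp_pos: [0.4728, 0.2477, 0.0953]
tcp_rot: [0.146, 0.989, 0.0, -0.001]
wrist_force: [0.4, -0.1, -0.1]
grip_width: 0.0854
```

```bash
python3 - <<'E'
from cell import bot,get_image
from h import *
print(bot.get_obs())
for n in("side","top"):
    g=get_image(n)
    p=proj(g,[.4735,.2469,.006]); print(p)
    crop(g,int(p[0])-45,int(p[1])-40,90,70,7,f"pics/{n}1.png")
from plan import *
plan(*cur(),[.4735,.2469,.004],163,5)
E
```

```text
{'time': 5.725, 'joint_pos': array([ 0.22332699,  0.41088273, -0.93536605,  1.82024976,  0.36776037,
        1.09814599,  0.43315593]), 'qd': array([ 0.03246461, -0.02136718,  0.02981741, -0.01613287, -0.00896321,
        0.01400169, -0.02324988]), 'tau': array([ -1.10771913, -46.89626813, -12.53399223, -32.85366297,
         0.18185411,  -0.23068283,   0.35735535]), 'tcp_pos': array([0.47283607, 0.2476738 , 0.09531684]), 'tcp_rot': array([ 1.46257513e-01,  9.89246122e-01,  6.09057523e-05, -9.19567798e-04]), 'wrist_force': array([ 0.37348328, -0.06982789, -0.07787441]), 'wrist_torque': array([0.00401146, 0.00449611, 0.02154043]), 'grip_width': 0.08537831636561592}
[241.19566527 264.36536794]
[189.901582   200.70229611]
[[0.01, 0.01, 0.74, 0.0, 0.0, 0.0], [0.01, 0.01, 0.74, 0.0, 0.0, 0.0], [0.01, 0.0, 0.74, 0.0, 0.0, -0.01], [0.01, 0.01, 0.73, 0.0, 0.0, 0.0], [0.01, 0.0, 0.74, 0.0, 0.0, -0.01]]
end [0.4735 0.2468 0.0039] max 0.74
```

View pics/side1.png

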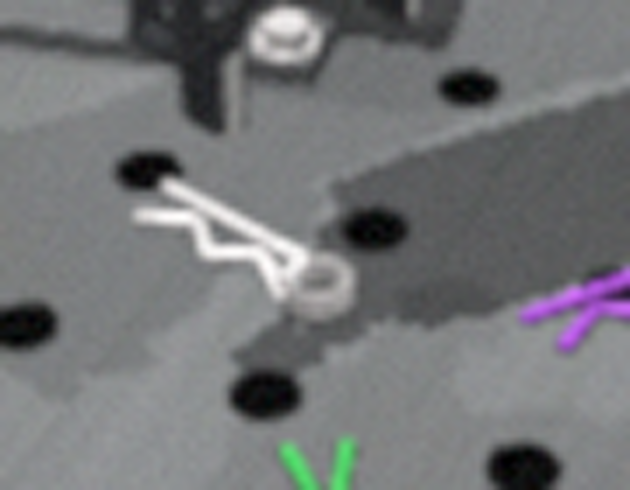

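View pics/top1.png

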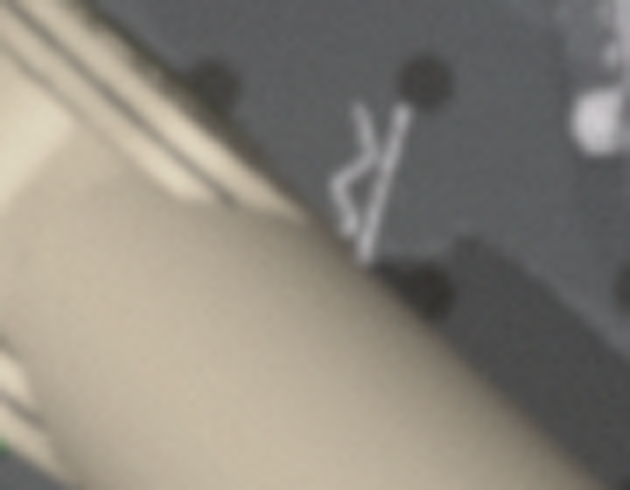

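The clip is undisturbed (side px ~(241,265)) and the open fingers are above it. The top view is mostly blocked by the forearm. Descending now.

Request:
send_rows --targets '[1,0.01,0.01,0.8,0,0,0,1,0.01,0.01,0.8,0,0,0,1,0.01,0.01,0.8,0,0,0,1,0.01,0,0.7,0,0,0,1,0.01,0,0.5,0,0,-0.02,1,0,0,0,0,0,0]'

```text
time: 6.58
tcp_pos: [0.4729, 0.2466, 0.0054]
tcp_rot: [0.147, 0.989, -0.0, -0.001]
wrist_force: [0.2, 0.3, 0.3]
grip_width: 0.0855
```

```bash
python3 - <<'E'
from cell import bot,get_image
from h import *
g=get_image("side")
crop(g,195,215,90,75,8,f"pics/side2.png")
E
```

```text
(no output)
```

View pics/side2.png

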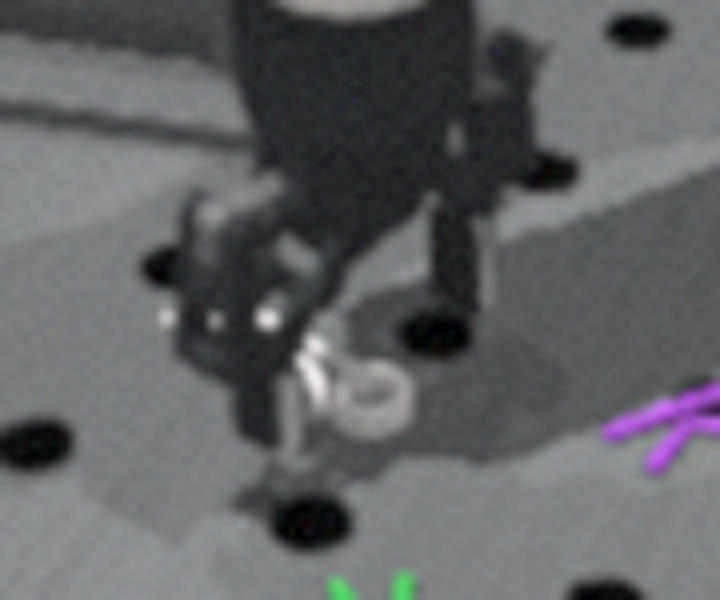

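The fingers stand astride the coil (coil at crop (372,398)). Closing after a small lowering.

Request:
send_rows --targets '[1,0,0,0.08,0,0,0,0,0,0,0,0,0,0,-0.3,0,0,0,0,0,0,-0.6,0,0,0,0,0,0,-0.6,0,0,0,0,0,0,-0.6,0,0,0,0,0,0]' --squeeze 50

```text
time: 7.38
tcp_pos: [0.4736, 0.2467, 0.0047]
tcp_rot: [0.148, 0.989, -0.0, 0.0]
wrist_force: [-0.7, 0.1, 5.9]
grip_width: 0.025
```

Request:
send_rows --targets '[-1,0,0,0,0,0,0,-1,0,0,-0.08,0,0,0,-1,0,0,0,0,0,0]'

```text
time: 7.75
tcp_pos: [0.4735, 0.2467, 0.0064]
tcp_rot: [0.148, 0.989, -0.0, 0.0]
wrist_force: [-0.1, 0.7, -0.7]
grip_width: 0.0252
```

```bash
python3 - <<'E'
from cell import bot,get_image
from h import *
g=get_image("side")
crop(g,195,215,90,75,8,f"pics/side3.png")
E
```

```text
(no output)
```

View pics/side3.png

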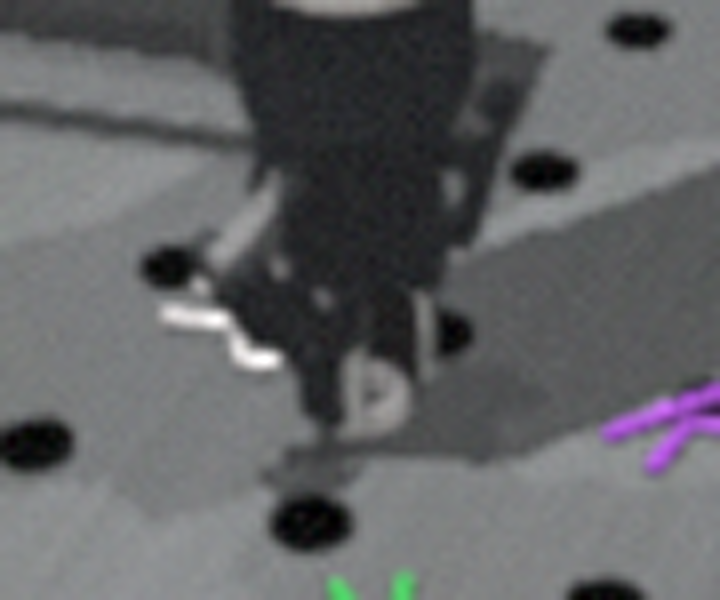

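Gripped: the fingers hold the coil, with the bow visible to the left at crop (220,330). Lifting and carrying it over.

Request:
send_rows --targets '[-1,0,0,-0.5,0,0,0,-1,0,0,-1,0,0,0,-1,0,0,-1,0,0,0,-1,0,0,-1,0,0,0,-1,0,0,-1,0,0,0,-1,0,0,-1,0,0,0,-1,0,0,-1,0,0,0,-1,0,0,0,0,0,0]'

```text
time: 8.8
tcp_pos: [0.4742, 0.2475, 0.171]
tcp_rot: [0.147, 0.989, 0.001, 0.002]
wrist_force: [0.2, -0.9, -0.9]
grip_width: 0.025
```

```bash
python3 - <<'E'
from plan import *
plan(*cur(),[.4537,.0631,.145],188.1,12)
E
```

```text
[[-0.11, -0.61, 0.09, 0.0, 0.0, -0.24], [-0.09, -0.61, 0.09, 0.0, 0.0, -0.24], [-0.07, -0.61, 0.09, 0.0, 0.0, -0.24], [-0.05, -0.62, 0.08, 0.0, 0.0, -0.24], [-0.03, -0.62, 0.09, 0.0, 0.0, -0.24], [0.0, -0.62, 0.08, 0.0, 0.0, -0.25], [0.02, -0.62, 0.09, 0.0, 0.0, -0.24], [0.04, -0.62, 0.08, 0.0, 0.0, -0.25]]
[[0.07, -0.61, 0.09, 0.0, 0.01, -0.24], [0.09, -0.61, 0.08, 0.0, 0.0, -0.25], [0.11, -0.61, 0.09, 0.0, 0.01, -0.24], [0.13, -0.6, 0.08, 0.01, 0.0, -0.25]]
end [0.4536 0.0632 0.145 ] max 0.62
```

Request:
send_rows --targets '[-1,-0.11,-0.61,0,0,0,-0.24,-1,-0.09,-0.61,0,0,0,-0.24,-1,-0.07,-0.61,0,0,0,-0.24,-1,-0.05,-0.62,0,0,0,-0.24,-1,-0.03,-0.62,0.1,0,0,-0.24,-1,0,-0.62,0.1,0,0,-0.25,-1,0.02,-0.62,0.1,0,0,-0.24,-1,0.04,-0.62,0.1,0,0,-0.25]'

```text
time: 9.8
tcp_pos: [0.4592, 0.123, 0.1581]
tcp_rot: [0.002, 1.0, -0.0, -0.0]
wrist_force: [0.9, -0.7, -0.9]
grip_width: 0.025
```

Request:
send_rows --targets '[-1,0.07,-0.61,0.1,0,0,-0.24,-1,0.09,-0.61,0.1,0,0,-0.25,-1,0.11,-0.61,0.2,0,0,-0.24,-1,0.13,-0.6,0.3,0,0,-0.25,-1,0,0,0,0,0,0,-1,0,0,0,0,0,0]'

```text
time: 10.55
tcp_pos: [0.4527, 0.0631, 0.1414]
tcp_rot: [-0.071, 0.998, 0.0, 0.0]
wrist_force: [0.4, 0.1, -1.2]
grip_width: 0.0251
```

```bash
python3 - <<'E'
from cell import bot,get_image
from h import *
o=bot.get_obs();print(o["tcp_pos"],o["tcp_rot"],o["joint_pos"])
d={}
for n in("side","top"): d[n]=get_image(n)
pickle.dump(d,open("im1.pkl","wb"))
crop(d["side"],180,150,100,75,8,"pics/side4.png")
crop(d["top"],210,120,75,110,5,"pics/top4.png")
E
```

```text
[0.45271498 0.0631054  0.14137852] [-7.06319006e-02  9.97502442e-01  1.12685093e-04  2.22366630e-05] [ 0.72585946  0.13201539 -1.00215762  1.95847913  0.12362849  1.11467827
  1.38518356]
```

View pics/side4.png

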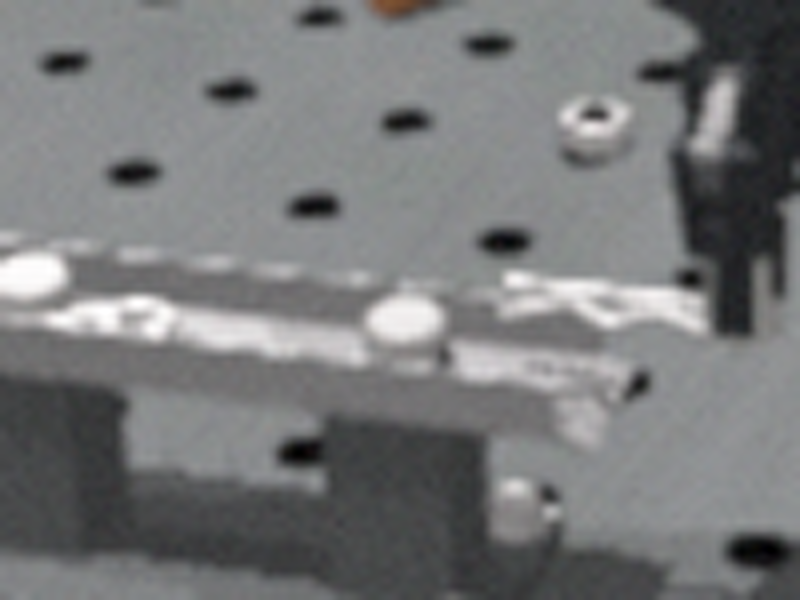

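View pics/top4.png

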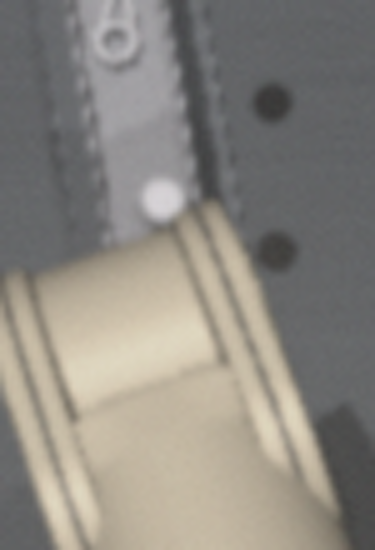

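```bash
cat >> h.py <<'E'
def fr(yaw):
    a=np.radians(yaw);return np.array([np.cos(a),np.sin(a),0]),np.array([-np.sin(a),np.cos(a),0])
E
python3 - <<'E'
from h import *
d=pickle.load(open("im1.pkl","rb"));S=d["side"]
ex,ey=fr(8.1);p=np.array([.4527,.0631,.1414-.0017])
for n,v in (("tip",.092*ex-.011*ey),("tipend",.0905*ex-.011*ey),("leg40",.045*ex-.011*ey),("flare",.084*ex+.009*ey)):
    q=proj(S,p+v);print(n,q,(q-[180,150]+.5)*8-.5)
H=np.array([.5834,.0701,.105])
for n,v in (("pin top",[0,0,.016]),("mouth",-.015*ex),("bar end floor",-.068*ex+[0,0,-.0045]),("wall+ end",-.068*ex+.0365*ey+[0,0,.016]),("wall- end",-.068*ex-.0205*ey+[0,0,.016]),("far pin",.15*ex+[0,0,.016])):
    q=proj(S,H+v);qt=proj(d["top"],H+v);print(n,q,(q-[180,150]+.5)*8-.5,"top c2",(qt-[205,80]+.5)*5-.5)
E
```

```text
tip [243.11496713 184.2270112 ] [508.41973705 277.31608958]
tipend [243.61115842 184.28313811] [512.38926738 277.76510485]
leg40 [258.80883947 186.00223088] [633.97071575 291.51784706]
flare [243.85815661 187.81688295] [514.36525289 306.03506362]
pin top [230.86819402 188.28922533] [410.44555215 309.81380262] top c2 [186.95977043 399.95317583]
mouth [235.94130687 193.5536886 ] [451.03045498 351.92950877] top c2 [192.17062175 429.10210447]
bar end floor [253.24649335 196.93689525] [589.47194676 378.99516203] top c2 [206.75412565 516.30557295]
wall+ end [249.82336798 197.11552688] [562.08694384 380.42421502] top c2 [144.39463097 522.42628572]
wall- end [254.90143486 187.52914555] [602.71147886 303.73316443] top c2 [239.9234894  506.49477439]
far pin [183.86867139 182.81279479] [ 34.44937113 266.00235828] top c2 [146.69040962 157.41660448]
```

Side-view prediction of the held leg tip from the TCP, crop (508,277), agrees with what is seen, about (504,279). The pin top, predicted from the top view, also fits at (410,310). Lowering into the channel.

Request:
send_rows --targets '[-1,-0.02,-0.02,0.5,0,0,0,-1,0,0,0.5,0,0,0,-1,0,0,0.38,0,0,0,-1,0,0,0,0,0,0,-1,0,0,0,0,0,0]'

```text
time: 11.28
tcp_pos: [0.4535, 0.0622, 0.1069]
tcp_rot: [-0.071, 0.997, 0.0, 0.0]
wrist_force: [0.1, -0.8, -1.0]
grip_width: 0.0249
```

```bash
python3 - <<'E'
from cell import bot,get_image
from h import *
o=bot.get_obs();print(o["tcp_pos"],o["tcp_rot"],o["wrist_force"])
S=get_image("side")
crop(S,180,150,100,75,8,"pics/side5.png")
ex,ey=fr(8.1);p=np.array(o["tcp_pos"])+[0,0,-.0017]
for n,v in (("tip",.092*ex-.011*ey),("leg40",.045*ex-.011*ey),("flare",.084*ex+.009*ey)):
    q=proj(S,p+v);print(n,(q-[180,150]+.5)*8-.5)
E
```

```text
[0.45345823 0.06215008 0.10692975] [-7.08664546e-02  9.97485807e-01  7.30044253e-05  7.39397461e-05] [ 0.10380147 -0.7545432  -0.95765448]
tip [510.44685758 357.69200458]
leg40 [633.97704182 372.43284497]
flare [516.32886714 387.28068641]
```

View pics/side5.png

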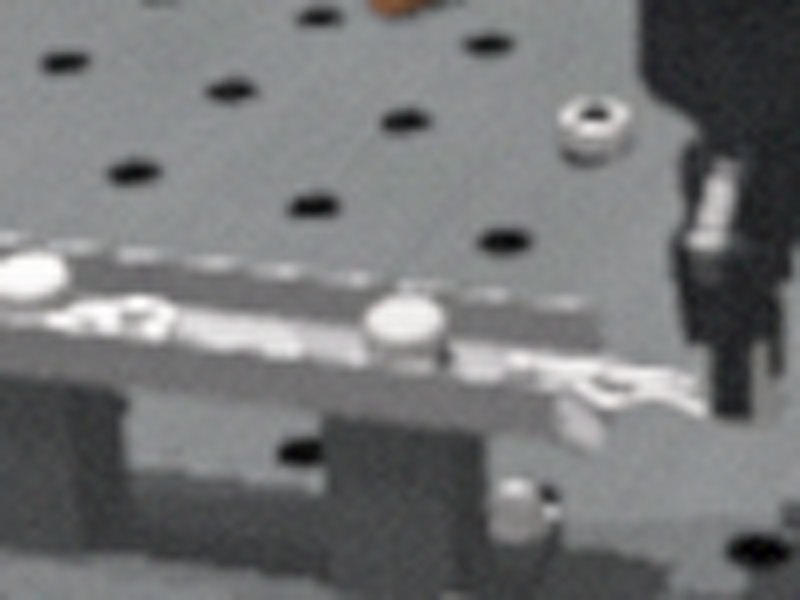

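Request:
send_rows --targets '[-1,-0.4,0,0,0,0,0,-1,-0.4,0,0,0,0,0,-1,0,0,0,0,0,0]'

```text
time: 11.7
tcp_pos: [0.474, 0.0652, 0.1068]
tcp_rot: [-0.071, 0.997, 0.001, 0.0]
wrist_force: [0.2, -0.3, -0.8]
grip_width: 0.0251
```

```bash
python3 - <<'E'
from cell import bot,get_image
from h import *
o=bot.get_obs();print(o["tcp_pos"],o["tcp_rot"],o["wrist_force"])
S=get_image("side")
crop(S,215,170,50,37,16,"pics/side6.png")
ex,ey=fr(8.1);p=np.array(o["tcp_pos"])+[0,0,-.0017]
for n,v in (("tip",.092*ex-.011*ey),("leg40",.045*ex-.011*ey),("flare",.084*ex+.009*ey)):
    q=proj(S,p+v);print(n,(q-[215,170]+.5)*16-.5)
H=np.array([.5834,.0701,.105])
q=proj(S,H-.015*ex);print("mouth",(q-[215,170]+.5)*16-.5)
E
```

```text
[0.47401032 0.06521275 0.10684425] [-7.08279419e-02  9.97488398e-01  5.23818670e-04  1.53287856e-04] [ 0.24405873 -0.31877343 -0.81292124]
tip [353.45998498 383.78684093]
leg40 [598.46464594 413.03067875]
flare [363.38333296 442.51590153]
mouth [342.56090996 384.35901755]
```

View pics/side6.png

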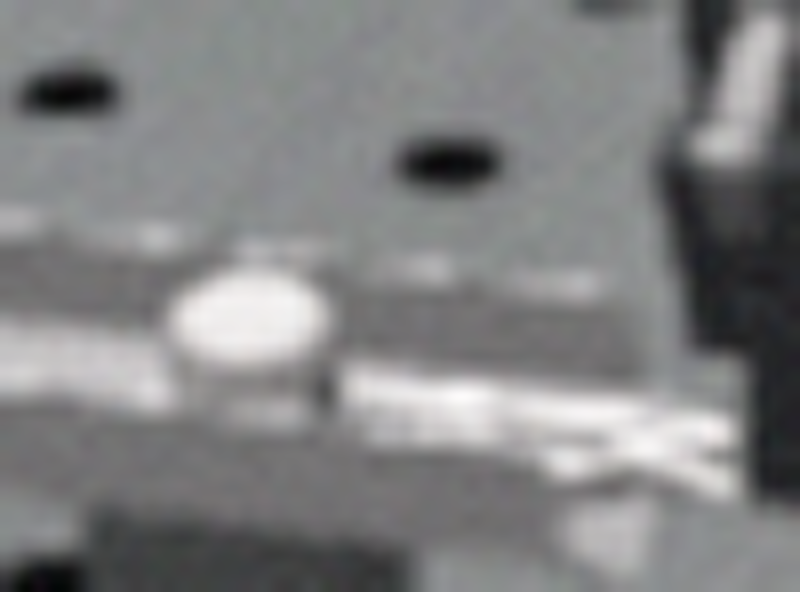

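The leg tip at crop (345,383) is right before the dark hole mouth at (325,385). I'll advance gently and watch the force.

Request:
send_rows --targets '[-1,-0.2,0,0,0,0,0,-1,-0.15,0,0,0,0,0,-1,0,0,0,0,0,0]'

```text
time: 12.12
tcp_pos: [0.4821, 0.0662, 0.1068]
tcp_rot: [-0.071, 0.997, 0.0, 0.0]
wrist_force: [-0.1, -0.7, -1.0]
grip_width: 0.0249
```

Request:
send_rows --targets '[-1,-0.15,0,0,0,0,0,-1,-0.15,0,0,0,0,0,-1,0,0,0,0,0,0]'

```text
time: 12.5
tcp_pos: [0.4895, 0.0672, 0.1068]
tcp_rot: [-0.071, 0.997, 0.0, 0.0]
wrist_force: [0.0, 1.2, -0.3]
grip_width: 0.025
```

```bash
python3 - <<'E'
from cell import bot,get_image
from h import *
S=get_image("side")
crop(S,215,170,50,37,16,"pics/side7.png")
E
```

```text
(no output)
```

View pics/side7.png

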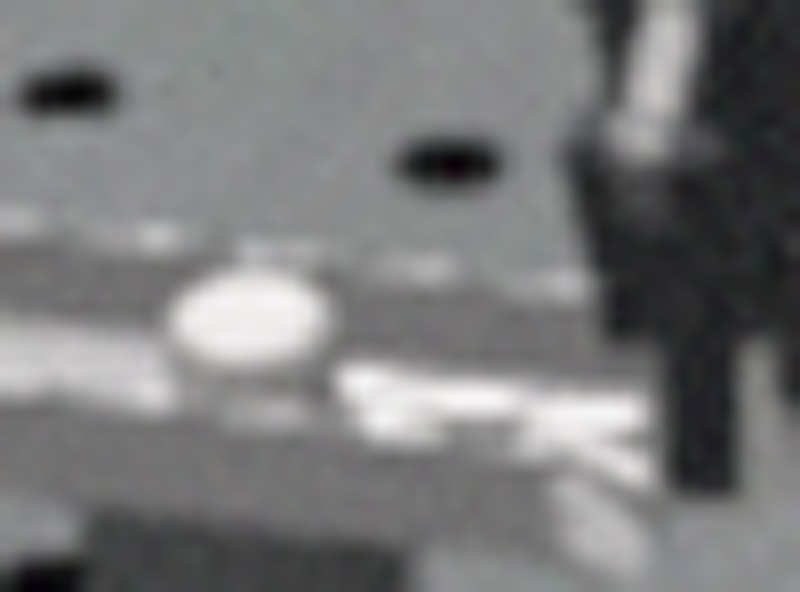

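The leg is entering the hole and the dark mouth is now filled. No reaction force.

Request:
send_rows --targets '[-1,-0.15,0,0,0,0,0,-1,-0.15,0,0,0,0,0,-1,0,0,0,0,0,0]'

```text
time: 12.92
tcp_pos: [0.4968, 0.0684, 0.1068]
tcp_rot: [-0.071, 0.997, 0.0, -0.0]
wrist_force: [0.1, 0.3, -1.0]
grip_width: 0.0252
```

Request:
send_rows --targets '[-1,-0.06,0,0,0,0,0,-1,-0.04,0,0,0,0,0,-1,0,0,0,0,0,0]'

```text
time: 13.3
tcp_pos: [0.499, 0.0687, 0.1067]
tcp_rot: [-0.071, 0.997, 0.0, -0.0]
wrist_force: [-1.8, 0.6, -1.0]
grip_width: 0.0248
```

```bash
python3 - <<'E'
from cell import bot,get_image
from h import *
o=bot.get_obs();print(o["tcp_pos"],o["wrist_force"],o["wrist_torque"])
S=get_image("side")
crop(S,215,170,50,37,16,"pics/side8.png")
E
```

```text
[0.49902783 0.06873931 0.10674741] [-1.80539662  0.57890317 -0.99518412] [0.29633243 0.30729398 0.1210411 ]
```

View pics/side8.png

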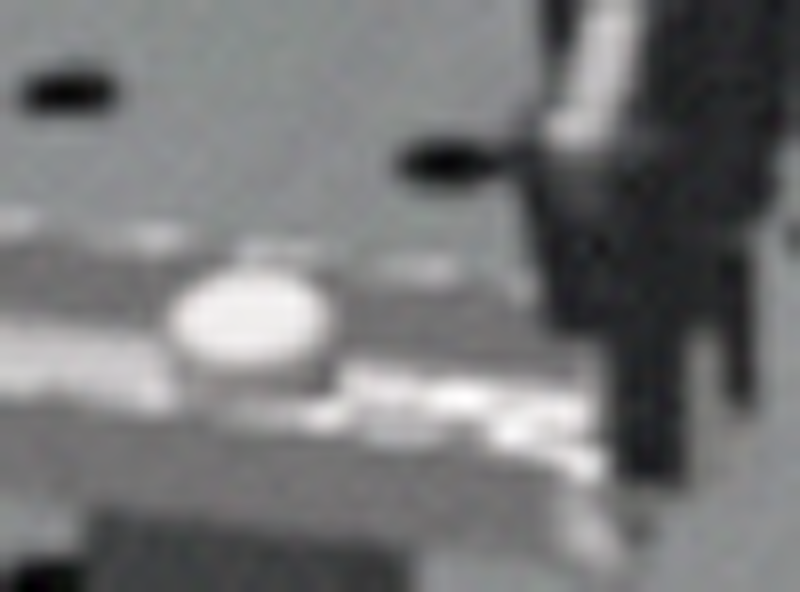

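Only slight contact (1.8 N) at the wall ends, so the coil is about 83 mm before the hole and the leg is started. Releasing and going up.

Request:
send_rows --targets '[-0.2,0,0,0,0,0,0,0,0,0,0,0,0,0,0.5,0,0,0,0,0,0,1,0,0,0,0,0,0,1,0,0,0,0,0,0,1,0,0,-0.6,0,0,0,1,0,0,-1,0,0,0,1,0,0,0,0,0,0]'

```text
time: 14.35
tcp_pos: [0.5004, 0.0689, 0.1492]
tcp_rot: [-0.071, 0.997, -0.0, 0.002]
wrist_force: [-0.6, -0.0, 0.3]
grip_width: 0.0853
```

```bash
python3 - <<'E'
from cell import bot,get_image
from h import *
o=bot.get_obs();print(o["tcp_pos"],o["tcp_rot"],o["wrist_force"])
S=get_image("side")
crop(S,205,160,80,60,10,"pics/side9.png")
E
```

```text
[0.50043157 0.06888663 0.14921702] [-7.08156263e-02  9.97487614e-01 -2.67296361e-04  1.88034940e-03] [-0.6299786  -0.03198549  0.27850101]
```

View pics/side9.png

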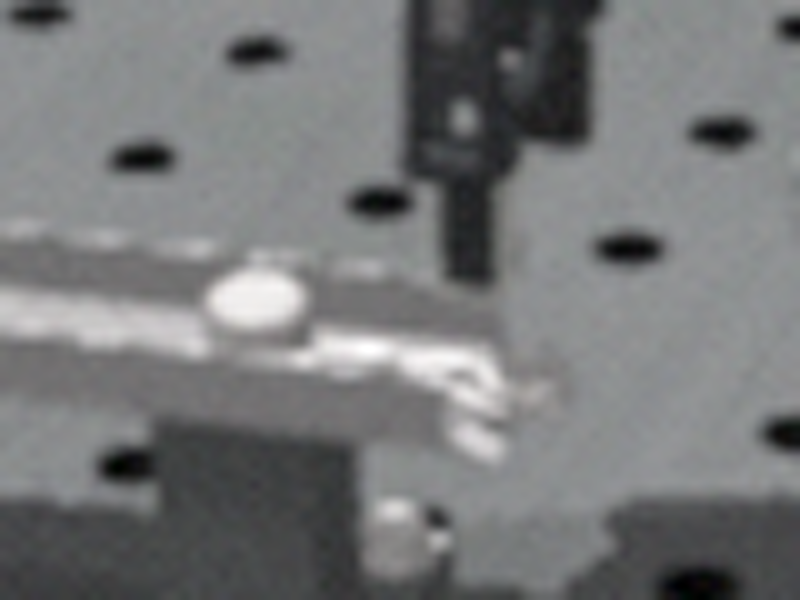

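The clip stays put, lying on the bar floor with its coil at crop (530,390). Retreating, shutting the gripper, then going down behind the coil.

Request:
send_rows --targets '[0,0.5,0,0,0,0,0,-1,0.5,0,0,0,0,0,-1,0.6,0,0,0,0,0,-1,0,0,0,0,0,0,-1,0,0,0.6,0,0,0,-1,0,0,0.7,0,0,0,-1,0,0,0.36,0,0,0,-1,0,0,0,0,0,0]'

```text
time: 15.4
tcp_pos: [0.4589, 0.0632, 0.1042]
tcp_rot: [-0.071, 0.997, 0.001, -0.001]
wrist_force: [0.5, -0.3, -0.1]
grip_width: -0.0
```

```bash
python3 - <<'E'
from cell import bot,get_image
from h import *
o=bot.get_obs();print(o["tcp_pos"],o["tcp_rot"],o["wrist_force"],o["grip_width"])
S=get_image("side")
crop(S,215,165,80,55,10,"pics/side10.png")
q=proj(S,o["tcp_pos"]);print((q-[215,165]+.5)*10-.5)
E
```

```text
[0.45893211 0.06321694 0.10423541] [-7.11396766e-02  9.97465748e-01  5.09293530e-04 -9.84168145e-04] [ 0.4714117  -0.29512533 -0.10379753] -2.3318324948799117e-05
[565.9801487  353.92261791]
```

View pics/side10.png

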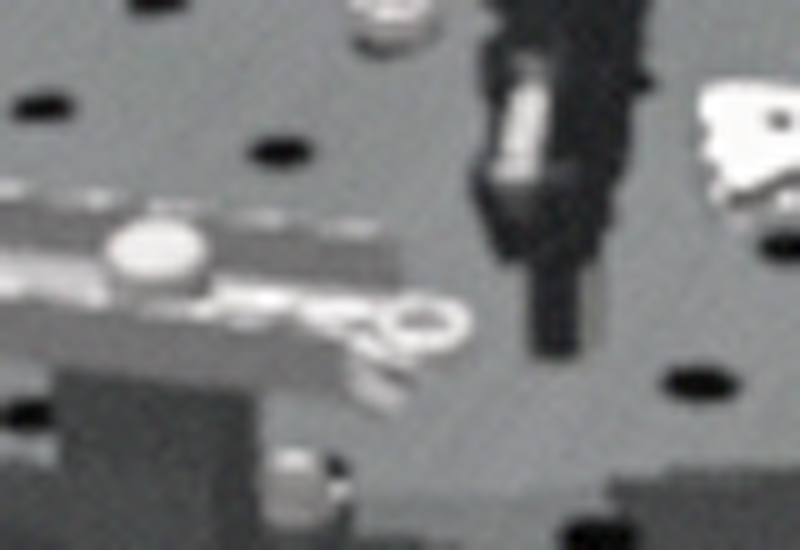

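The shut fingertips, at crop (557,357), stand right behind the coil at (425,320). Pushing in steps.

Request:
send_rows --targets '[-1,-0.3,0,-0.08,0,0,0,-1,-0.3,0,0,0,0,0,-1,-0.2,0,0,0,0,0,-1,0,0,0,0,0,0]'

```text
time: 15.95
tcp_pos: [0.4796, 0.066, 0.1072]
tcp_rot: [-0.071, 0.997, 0.0, -0.0]
wrist_force: [-0.9, 0.8, 0.3]
grip_width: 0.0
```

Request:
send_rows --targets '[-1,-0.1,0,0,0,0,0,-1,-0.1,0,0,0,0,0,-1,-0.1,0,0,0,0,0]'

```text
time: 16.32
tcp_pos: [0.4845, 0.0666, 0.1068]
tcp_rot: [-0.071, 0.997, -0.001, -0.003]
wrist_force: [-15.2, -0.8, 10.3]
grip_width: -0.0001
```

```bash
python3 - <<'E'
from cell import bot,get_image
from h import *
o=bot.get_obs();print(o["tcp_pos"],o["tcp_rot"],o["wrist_force"],o["wrist_torque"])
S=get_image("side")
crop(S,215,165,60,45,13,"pics/side11.png")
q=proj(S,o["tcp_pos"]);print((q-[215,165]+.5)*13-.5)
E
```

```text
[0.48446669 0.0666428  0.10680175] [-7.09673941e-02  9.97475142e-01 -5.47851486e-04 -2.58271529e-03] [-15.24968572  -0.82558297  10.31233977] [-0.22890584  3.21547407  0.05393683]
[622.9367404  436.21994974]
```

View pics/side11.png

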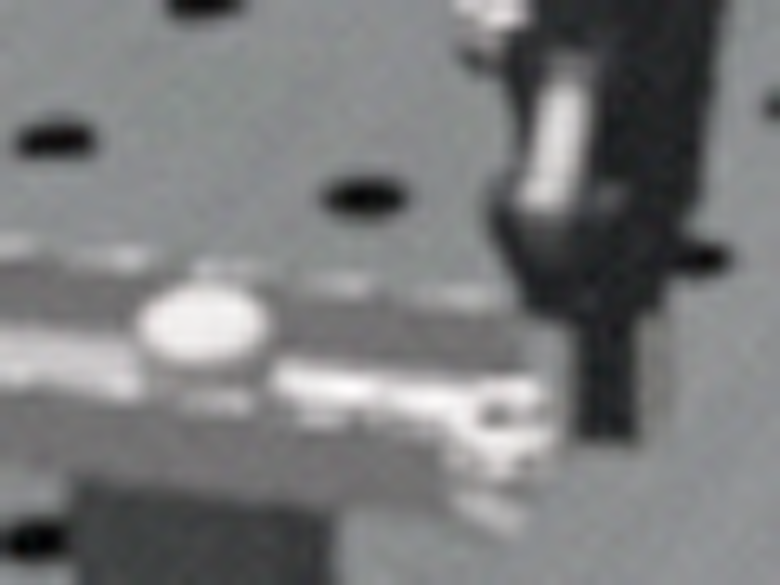

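```bash
python3 - <<'E'
from h import *
S=pickle.load(open("im1.pkl","rb"))["side"]
ex,ey=fr(8.1);H=np.array([.5834,.0701,.105])
for d in (83,78,73,68):
    for n,v in (("c",0*ex),("back",-.014*ex),("front",.014*ex)):
        q=proj(S,H-d/1000*ex+.011*ey+v+[0,0,.008]);print(d,n,(q-[215,165]+.5)*13-.5)
p=np.array([.4845,.0666,.1068])
for n,v in (("f+",.011*ex),("f-",-.011*ex),("f+y",.011*ex+.0145*ey),("f-y",-.011*ex+.0145*ey),("f-+y",.011*ex-.0145*ey)):
    q=proj(S,p+v);print(n,(q-[215,165]+.5)*13-.5)
E
```

```text
83 c [554.78968392 405.24736954]
83 back [615.98924562 412.54221517]
83 front [493.94246513 397.99452236]
78 c [533.01824513 402.65226459]
78 back [594.09161958 409.932069  ]
78 front [472.29612599 395.414329  ]
73 c [511.291609   400.06250002]
73 back [572.23918606 407.32730967]
73 front [450.69420409 392.83943007]
68 c [489.60963735 397.47805935]
68 back [550.4318053  404.72792053]
68 front [429.13656286 390.2698093 ]
f+ [574.87751173 430.33483895]
f- [671.07846646 441.90495188]
f+y [558.82608881 463.13377058]
f-y [656.02035516 474.98301152]
f-+y [590.58212355 398.24456932]
```

The coil back is against the fingertip, about 72 mm before the hole, at ~15 N, which is the expected resistance. Pushing on.

Request:
send_rows --targets '[-1,-0.1,0,0,0,0,0,-1,-0.1,0,0,0,0,0,-1,-0.1,0,0,0,0,0]'

```text
time: 16.75
tcp_pos: [0.4921, 0.0678, 0.1068]
tcp_rot: [-0.071, 0.997, -0.0, -0.002]
wrist_force: [-10.1, -0.6, 5.6]
grip_width: -0.0002
```

Request:
send_rows --targets '[-1,-0.1,0,0,0,0,0,-1,-0.1,0,0,0,0,0,-1,-0.1,0,0,0,0,0,-1,0,0,0,0,0,0]'

```text
time: 17.25
tcp_pos: [0.5018, 0.0689, 0.1073]
tcp_rot: [-0.071, 0.997, -0.0, 0.0]
wrist_force: [-0.3, -0.6, 0.5]
grip_width: 0.0002
```

```bash
python3 - <<'E'
from cell import bot,get_image
from h import *
o=bot.get_obs();print(o["tcp_pos"],o["tcp_rot"],o["wrist_force"],o["wrist_torque"])
S=get_image("side")
crop(S,205,165,60,45,13,"pics/side12.png")
E
```

```text
[0.50177775 0.06891458 0.10729854] [-7.08332337e-02  9.97488144e-01 -1.12861271e-05  2.35928995e-04] [-0.31866431 -0.63462335  0.47144362] [0.03314529 0.0257362  0.01214945]
```

View pics/side12.png

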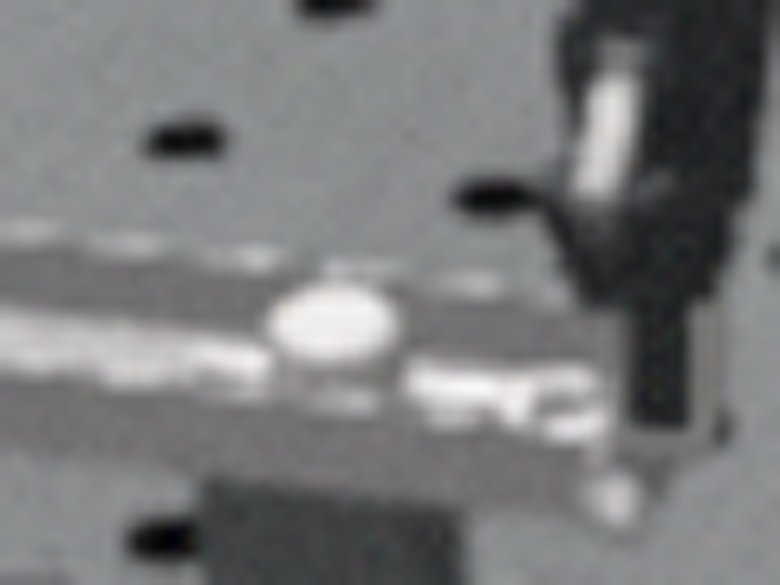

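Request:
send_rows --targets '[-1,-0.1,0,0,0,0,0,-1,-0.1,0,0,0,0,0,-1,0,0,0,0,0,0]'

```text
time: 17.68
tcp_pos: [0.5071, 0.0696, 0.1074]
tcp_rot: [-0.071, 0.997, 0.0, 0.001]
wrist_force: [-0.4, 0.9, 0.7]
grip_width: -0.0001
```

Request:
send_rows --targets '[-1,-0.05,0,0,0,0,0,-1,0,0,0,0,0,0]'

```text
time: 17.92
tcp_pos: [0.5079, 0.0698, 0.1073]
tcp_rot: [-0.071, 0.997, 0.0, 0.0]
wrist_force: [0.9, -0.9, -0.0]
grip_width: 0.0
```

Request:
send_rows --targets '[-1,-0.05,0,0,0,0,0,-1,0,0,0,0,0,0]'

```text
time: 18.18
tcp_pos: [0.5091, 0.07, 0.1073]
tcp_rot: [-0.071, 0.997, -0.0, 0.0]
wrist_force: [-0.9, -0.3, 0.1]
grip_width: 0.0001
```

```bash
python3 - <<'E'
from cell import bot,get_image
from h import *
o=bot.get_obs();print(o["tcp_pos"],o["wrist_force"])
S=get_image("side")
crop(S,205,165,60,45,13,"pics/side13.png")
E
```

```text
[0.50911013 0.06996798 0.10730448] [-0.90608871 -0.2773761   0.1400758 ]
```

View pics/side13.png

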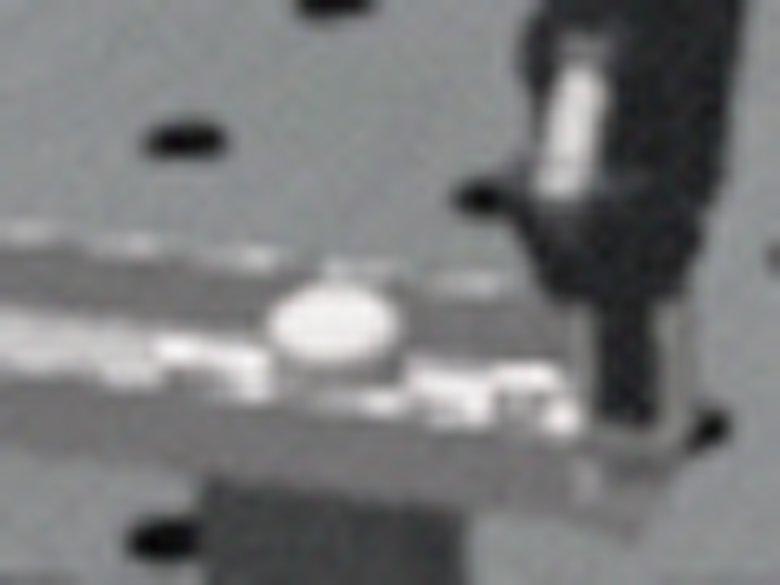

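The coil now sits at crop (530,390), about 48 mm before the hole, and the leg tip shows beyond the pin at (160,350). Backing off to check with the top view free.

Request:
send_rows --targets '[-1,0.6,0,0,0,0,0,-1,0.8,0,0,0,0,0,-1,0,0,-1,0,0,0,-1,0,0,-1,0,0,0,-1,0,-1,-1,0,0,0,-1,0,-1,-1,0,0,0,-1,0,-1,-1,0,0,0,-1,0,-1,0,0,0,0]'

```text
time: 19.23
tcp_pos: [0.4886, -0.0346, 0.234]
tcp_rot: [-0.071, 0.997, -0.001, 0.001]
wrist_force: [0.3, -0.3, 0.0]
grip_width: 0.0003
```

Request:
send_rows --targets '[-1,0,-1,0,0,0,0,-1,0,-1,0,0,0,0,-1,0,-1,0,0,0,0,-1,0,-1,0,0,0,0,-1,0,-1,0,0,0,0,-1,0,-1,0,0,0,0,-1,0,-1,0,0,0,0,-1,0,0,0,0,0,0]'

```text
time: 20.23
tcp_pos: [0.5131, -0.21, 0.2318]
tcp_rot: [-0.069, 0.998, 0.0, -0.0]
wrist_force: [-0.6, 0.2, 0.6]
grip_width: 0.0003
```

```bash
python3 - <<'E'
from cell import bot,get_image
from h import *
print(bot.get_obs()["tcp_pos"])
d={n:get_image(n) for n in("side","top")}
pickle.dump(d,open("im2.pkl","wb"))
crop(d["side"],165,165,100,50,8,"pics/side14.png")
crop(d["top"],210,85,60,115,5,"pics/top14.png")
E
```

```text
[ 0.51308072 -0.20999811  0.2318276 ]
```

View pics/side14.png

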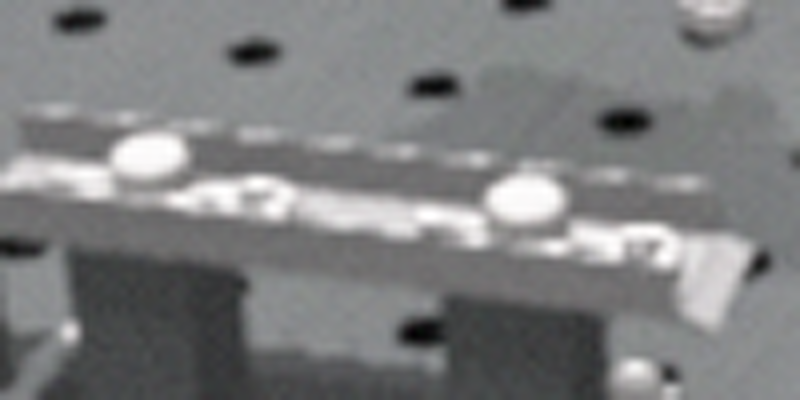

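View pics/top14.png

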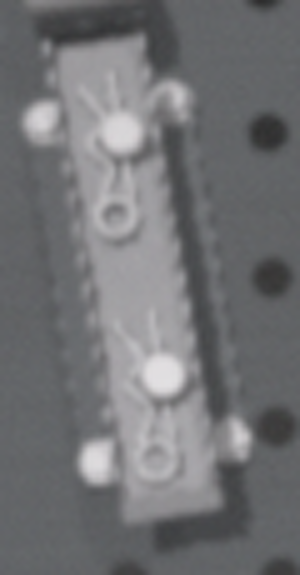

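Both finished-looking clips are visible. The new coil is at top crop (156,461) against its pin at (161,375); the reference coil is at (117,216) with its pin at (122,133). I'll quantify by rays.

```bash
python3 - <<'E'
from h import *
d=pickle.load(open("im2.pkl","rb"));ex,ey=fr(8.1)
def ring(g,x0,y0,x1,y1,s=16):
    im=cv2.cvtColor(g["frame"][y0:y1,x0:x1],cv2.COLOR_RGB2GRAY)
    big=cv2.resize(im,None,fx=s,fy=s,interpolation=cv2.INTER_CUBIC)
    c=cv2.HoughCircles(cv2.GaussianBlur(big,(0,0),4),cv2.HOUGH_GRADIENT_ALT if 0 else cv2.HOUGH_GRADIENT,1,20,param1=60,param2=12,minRadius=int(3*s),maxRadius=int(6*s))
    return [] if c is None else [((x+.5)/s-.5+x0,(y+.5)/s-.5+y0,r/s) for x,y,r in c[0][:2]]
T=d["top"];f=lambda u,v:(210+(u+.5)/5-.5,85+(v+.5)/5-.5)
for n,p,c in(("near",f(161,375),f(156,461)),("far",f(122,133),f(117,216))):
    P=onz(T,*p,.121);C=onz(T,*c,.111);D=P-C;print(n,"eye x",D@ex*1e3,"y",D@ey*1e3)
print("near coil",ring(T,234,169,249,185),"pin",ring(T,235,152,250,167))
print("far coil",ring(T,226,120,241,136),"pin",ring(T,227,104,242,119))
S=d["side"];f=lambda u,v:(165+(u+.5)/8-.5,165+(v+.5)/8-.5)
for n,p,c in(("near",f(525,198),f(647,243)),("far",f(148,155),f(262,196))):
    P=onz(S,*p,.121);C=onz(S,*c,.111);D=P-C;print(n,"side x",D@ex*1e3,"y",D@ey*1e3)
crop(T,220,95,40,40,14,"pics/a.png");crop(T,228,145,40,40,14,"pics/b.png")
a=cv2.imread("pics/a.png");b=cv2.imread("pics/b.png");ab=np.hstack([a,b]);cv2.imwrite("pics/ab.png",cv2.resize(ab,(800,400)))
E
```

```text
near eye x 48.8670371107584 y -11.46330583497699
far eye x 47.08716609692724 y -11.327310343607072
near coil [] pin []
far coil [] pin []
near side x 47.70503571475493 y -4.908885886756149
far side x 46.602654101854114 y -3.3526011060294194
```

View pics/ab.png

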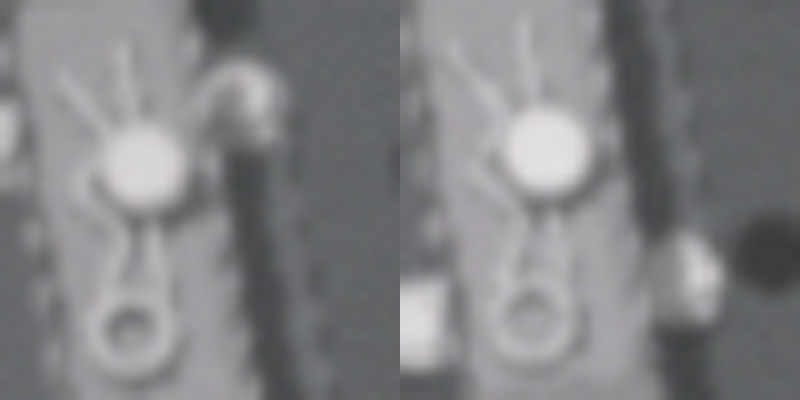

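```bash
python3 - <<'E'
from h import *
from cell import get_image
ims=[get_image("top") for _ in range(4)]
T=ims[0];F=np.mean([i["frame"] for i in ims],0)
f0=F.mean(2)
clips=[]
ex,ey=fr(8.1)
for name,pin in(("far",(233.9,111.2)),("near",(242.0,159.4))):
    Hh=onz(T,*pin,.121);Hh[2]=.108
    # rectified patch: u along ey(-), v along -ex, 0.25mm/px, x -70..60, y -30..40
    xs=np.arange(60,-75,-.25)/1e3;ys=np.arange(40,-30,-.25)/1e3
    X=Hh+xs[:,None,None]*ex+ys[None,:,None]*ey
    q=proj(T,X).astype(np.float32)
    m=cv2.remap(f0.astype(np.float32),q[...,0],q[...,1],cv2.INTER_CUBIC)
    m=np.clip((m-90)*255/130,0,255).astype(np.uint8);m=cv2.cvtColor(m,cv2.COLOR_GRAY2BGR)
    for k in range(-70,61,10):cv2.line(m,(0,int((60-k)*4)),(6 if k else 14,int((60-k)*4)),(0,0,255),1)
    for k in range(-20,31,10):cv2.line(m,(int((40-k)*4),0),(int((40-k)*4),6 if k else 14),(0,0,255),1)
    clips.append(m)
cv2.imwrite("pics/rect.png",np.hstack(clips))
E
```

```text
(no output)
```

View pics/rect.png

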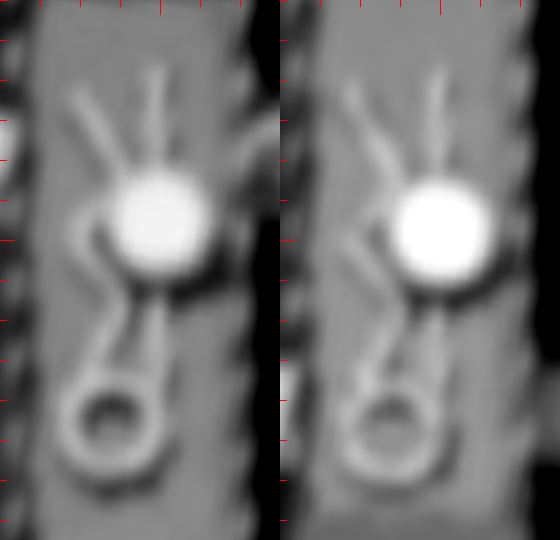

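Rectified top view: the new clip's coil-to-pin distance equals the reference clip's (200 vs 199 px at 0.25 mm), and the bow has closed round the pin. The bow looks slightly more open than the reference, so I'll give it one gentle confirming push.

```bash
python3 - <<'E'
from plan import *
plan(*cur(),[.482,.0660,.175],188.13,13)
E
```

```text
[[-0.02, 0.84, 0.18, 0.0, 0.0, 0.0], [-0.02, 0.84, 0.18, 0.0, 0.0, 0.0], [-0.02, 0.84, 0.18, 0.0, 0.0, 0.0], [-0.03, 0.84, 0.18, 0.0, 0.0, 0.0], [-0.02, 0.85, 0.18, 0.0, 0.0, 0.0], [-0.03, 0.84, 0.17, 0.0, 0.0, 0.0], [-0.02, 0.85, 0.18, 0.0, 0.0, 0.0], [-0.03, 0.84, 0.17, 0.0, 0.0, 0.0]]
[[-0.02, 0.85, 0.18, 0.0, 0.0, 0.0], [-0.03, 0.84, 0.17, 0.0, 0.0, 0.0], [-0.02, 0.85, 0.18, 0.0, 0.0, 0.0], [-0.03, 0.84, 0.17, 0.0, 0.0, 0.0], [-0.02, 0.85, 0.18, 0.0, 0.0, 0.01]]
end [0.4819 0.066  0.1749] max 0.85
```

Request:
send_rows --targets '[-1,-0.02,0.84,0.18,0,0,0,-1,-0.02,0.84,0.18,0,0,0,-1,-0.02,0.84,0.18,0,0,0,-1,-0.03,0.84,0.18,0,0,0,-1,-0.02,0.85,0.18,0,0,0,-1,-0.03,0.84,0.17,0,0,0,-1,-0.02,0.85,0.18,0,0,0,-1,-0.03,0.84,0.17,0,0,0]'

```text
time: 21.52
tcp_pos: [0.4939, -0.0384, 0.1965]
tcp_rot: [-0.071, 0.997, -0.0, 0.0]
wrist_force: [0.1, 0.3, -0.7]
grip_width: 0.0002
```

Request:
send_rows --targets '[-1,-0.02,0.85,0.18,0,0,0,-1,-0.03,0.84,0.17,0,0,0,-1,-0.02,0.85,0.18,0,0,0,-1,-0.03,0.84,0.17,0,0,0,-1,-0.02,0.85,0.18,0,0,0,-1,0,0,0,0,0,0,-1,0,0,0,0,0,0]'

```text
time: 22.4
tcp_pos: [0.4822, 0.0649, 0.1748]
tcp_rot: [-0.071, 0.998, -0.0, 0.0]
wrist_force: [0.1, 0.4, 0.7]
grip_width: 0.0003
```

```bash
python3 - <<'E'
from plan import *
import numpy as np
p,q=cur();print(p,q)
plan(p,q,[.482,.0661,.1075],188.13,5)
E
```

```text
[0.48220153 0.06494802 0.17480899] [-7.06510357e-02  9.97501078e-01 -1.75720069e-04  1.54877180e-05]
[[0.0, 0.01, 0.54, 0.0, 0.0, 0.0], [0.0, 0.01, 0.54, 0.0, 0.0, 0.0], [0.0, 0.01, 0.54, 0.0, 0.0, 0.0], [0.0, 0.01, 0.54, 0.0, 0.0, 0.0], [0.0, 0.01, 0.53, 0.0, 0.0, 0.0]]
end [0.482  0.0662 0.1076] max 0.54
```

Request:
send_rows --targets '[-1,0,0.01,0.54,0,0,0,-1,0,0.01,0.54,0,0,0,-1,0,0.01,0.54,0,0,0,-1,0,0.01,0.54,0,0,0,-1,0,0.01,0.5,0,0,0,-1,-0.4,0,0,0,0,0,-1,-0.4,0,0,0,0,0,-1,-0.15,0,0,0,0,0]'

```text
time: 23.4
tcp_pos: [0.5067, 0.0703, 0.1087]
tcp_rot: [-0.071, 0.997, 0.0, 0.0]
wrist_force: [0.8, 0.1, 1.0]
grip_width: 0.0
```

Request:
send_rows --targets '[-1,-0.04,0,0,0,0,0,-1,0,0,0,0,0,0]'

```text
time: 23.65
tcp_pos: [0.5065, 0.0701, 0.1084]
tcp_rot: [-0.071, 0.997, -0.0, 0.0]
wrist_force: [0.4, -0.2, 0.1]
grip_width: -0.0003
```

Request:
send_rows --targets '[-1,-0.04,0,0,0,0,0,-1,0,0,0,0,0,0]'

```text
time: 23.9
tcp_pos: [0.5075, 0.0701, 0.1084]
tcp_rot: [-0.071, 0.997, -0.0, 0.0]
wrist_force: [-0.3, 0.3, 1.8]
grip_width: 0.0002
```

Previously reached x = 0.509; stepping 1 mm at a time until a reaction appears.

Request:
send_rows --targets '[-1,-0.05,0,0,0,0,0,-1,0,0,0,0,0,0]'

```text
time: 24.15
tcp_pos: [0.5088, 0.0704, 0.1083]
tcp_rot: [-0.071, 0.997, -0.0, 0.0]
wrist_force: [-0.6, -0.5, 0.4]
grip_width: 0.0001
```

Request:
send_rows --targets '[-1,-0.04,0,0,0,0,0,-1,0,0,0,0,0,0]'

```text
time: 24.4
tcp_pos: [0.5097, 0.0705, 0.1083]
tcp_rot: [-0.071, 0.997, -0.0, 0.0]
wrist_force: [-0.2, 0.6, -0.2]
grip_width: 0.0006
```

Request:
send_rows --targets '[-1,-0.04,0,0,0,0,0,-1,0,0,0,0,0,0]'

```text
time: 24.65
tcp_pos: [0.5104, 0.0707, 0.1082]
tcp_rot: [-0.071, 0.997, -0.0, -0.0]
wrist_force: [-1.8, -0.7, 0.5]
grip_width: -0.0001
```

```bash
python3 - <<'E'
from cell import bot,get_image
from h import *
o=bot.get_obs();print(o["tcp_pos"],o["wrist_force"],o["wrist_torque"])
S=get_image("side")
crop(S,205,165,60,45,13,"pics/side15.png")
E
```

```text
[0.51044539 0.07067361 0.10818543] [-1.80112175 -0.66008399  0.54686047] [-0.06670243  0.32177397  0.00182356]
```

View pics/side15.png

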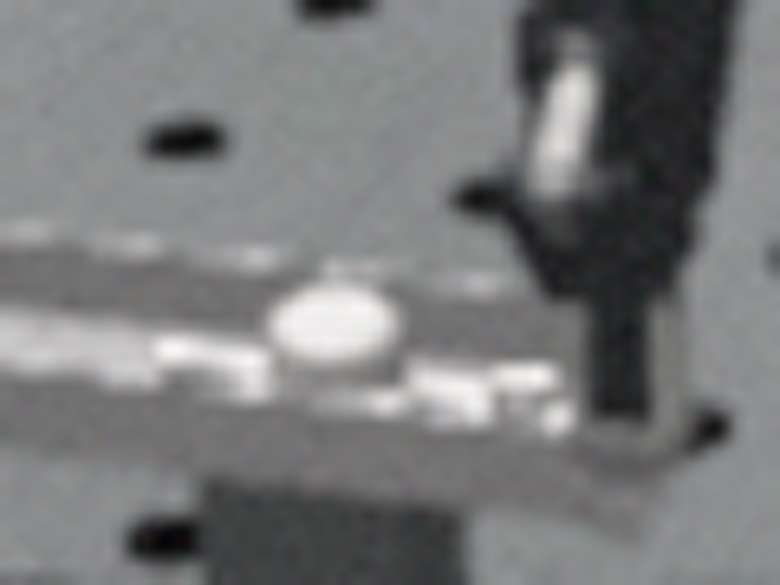

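The finger met the coil only at x = 0.510, about 48 mm before the hole. That is beyond where I had pushed to, so the bow drew the clip home by itself. Withdrawing for the final check.

Request:
send_rows --targets '[-1,0.6,0,0,0,0,0,-1,0.8,0,0,0,0,0,-1,0,0,-1,0,0,0,-1,0,0,-1,0,0,0,-1,0,-1,-1,0,0,0,-1,0,-1,-1,0,0,0,-1,0,-1,-1,0,0,0,-1,0,-1,0,0,0,0]'

```text
time: 25.7
tcp_pos: [0.4905, -0.0339, 0.2351]
tcp_rot: [-0.071, 0.997, -0.001, 0.002]
wrist_force: [0.1, 0.4, -0.5]
grip_width: -0.0001
```

Request:
send_rows --targets '[-1,0,-1,0,0,0,0,-1,0,-1,0,0,0,0,-1,0,-1,0,0,0,0,-1,0,-1,0,0,0,0,-1,0,-1,0,0,0,0,-1,0,-1,0,0,0,0,-1,0,0,0,0,0,0,-1,0,0,0,0,0,0]'

```text
time: 26.7
tcp_pos: [0.5115, -0.1813, 0.2332]
tcp_rot: [-0.071, 0.997, 0.0, 0.0]
wrist_force: [0.0, 0.1, 0.1]
grip_width: 0.0004
```

```bash
python3 - <<'E'
from h import *
from cell import get_image,bot
print(bot.get_obs()["tcp_pos"])
ims=[get_image("top") for _ in range(3)]
T=ims[0];f0=np.mean([i["frame"] for i in ims],0).mean(2)
clips=[];ex,ey=fr(8.1)
for pin in((233.7,110.9),(242.0,159.4)):
    Hh=onz(T,*pin,.121);Hh[2]=.108
    xs=np.arange(60,-75,-.25)/1e3;ys=np.arange(40,-30,-.25)/1e3
    q=proj(T,Hh+xs[:,None,None]*ex+ys[None,:,None]*ey).astype(np.float32)
    m=cv2.remap(f0.astype(np.float32),q[...,0],q[...,1],cv2.INTER_CUBIC)
    clips.append(np.clip((m-90)*255/130,0,255).astype(np.uint8))
cv2.imwrite("pics/rect2.png",np.hstack(clips))
cv2.imwrite("pics/topF.png",cv2.cvtColor(T["frame"],cv2.COLOR_RGB2BGR))
E
```

```text
[ 0.5115023  -0.1813433   0.23323235]
```

View pics/rect2.png

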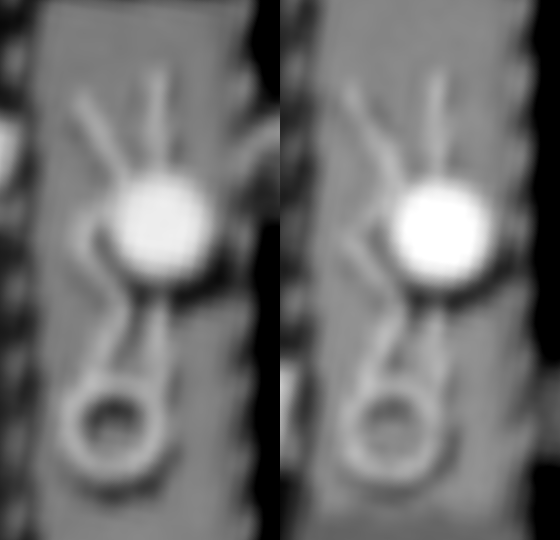

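View pics/topF.png

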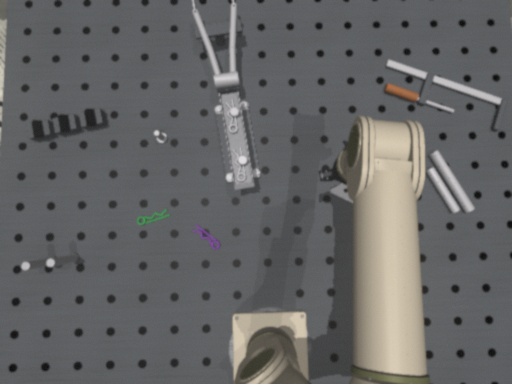

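The clip is seated like its reference twin: coil at (391,430) in the rectified view, pin at (441,231). The arm is clear, nothing was disturbed, and the clip didn't change between the two looks. Handing in.

```bash
python3 -c "
from cell import close_job
print(close_job())"
```

```text
the job is handed in; nothing more can be done
None
```

The R-clip is on the empty pin, pushed home and let go, and I handed the job in at about 27 s of the 64 s allowed. The hand-in reports no verdict.

**What I did:** I took the bright clip by its coil, lowered its leg into the open end of the bar and started it in the cross hole without resistance. I let go about 83 mm before the hole and pushed the coil home with the shut fingers. Resistance peaked at about 15 N, then eased to nothing as the bow sprung shut.

**Last checks:**
- **Position:** In the top view the coil sits about 48–50 mm from the pin, matching the already fitted clip to within about 1 mm. The leg tip shows beyond the pin.
- **Seating:** In a second, gentle push the finger met the coil only about 48 mm before the hole, slightly farther in than my first push had gone. The bow had therefore drawn the clip in by itself.
- **Bystanders:** The arm never worked near the nut, the spare pin or the magnet. In the last top view the spare pin looks unmoved. The arm hides the nut and part of the magnet there, but a side view late in the pushing still showed both.

**Not settled:**
- **Bow:** It looks slightly more open than the reference clip's, by roughly 0.02–0.05 rad from blurred pixels. I could not read the joint, so below 0.06 rad is likely but not proven.
- **Pin position:** The two cameras disagreed by about 6 mm on its y position. I used the top view; the held leg tip matched its predicted place in the side picture, and the leg went in cleanly.

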